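Drag the long spacer along the rail into the corner pocket

ROBOT

A 6-joint arm with a two-finger parallel gripper is mounted at the origin on the work surface. World frame = base frame: x ahead of the robot, y to its left, z up, the work surface at z = 0. Lengths are in m, angles in rad, forces in N, time in s.
With the tool pointing down it reaches from about 0.35 to 0.8 m from the base axis. Payload 7.3 kg.
Tool frame: the origin (TCP) lies midway between the tips of the shut fingers; the grasp point (between the pads) lies 19 mm behind it (pinch_z is the distance from the TCP to the grasp point, in m); z points along the fingers, y is the line along which they close (so a half turn about z gives the same grasp; the last joint's range is limited). The gripper opens to 85 mm and grips with 20 to 120 N. Pads are 22 mm wide; open, the fingers measure 114 mm over their backs; the gripper's body (76 mm by 85 mm) begins 54 mm behind the grasp point. The pads swing forward as they close: fully open they stand 13 mm farther back than shut.
Start: joints at [-1.309, 0.342, 1.524, -0, 1.275, -0.146], TCP at [0.208, -0.482, 0.231] pointing down, gripper open.
Joint ranges: [-2.53, 2.53], [-0.77, 2.02], [0.04, 2.7], [-1, 4.14], [0.28, 2.66], [-3.11, 3.11]. Speed limits (rad/s): [2.57, 2.57, 3.14, 3.14, 3.14, 3.14].

INTERFACE

Orientations are given as a unit quaternion [w, x, y, z].
In Python, from cell import sense, get_image, camera_info, job_done, spot_in, outline_of, pinpoint, pinch_z gives the robot as it stands.
- The arm moves only by the tool drive_tool, never from a script. Its arguments are lists of equal length, an entry for each row: "slide": the shift along the tool's x, y, z scaled (see below), a list of three; "roll": the turn about the tool's z scaled (see below); "grip": the opening, from -1 (shut) to 1 (fully open), so that 0 is half open. In form: {"slide": [[tx, ty, tz], ...], "roll": [roll, ...], "grip": [grip, ...]}. A call has exactly 10 rows; each row is the pose to reach, as a shift and turn from the pose commanded when the call began, along the tool's axes at that moment; what a row does not reach only later rows make up. The controller multiplies each number of a shift by 400 mm and each number of a turn by 120 degrees. A row lasts 1/12 s, in which the tool goes at most 41.7 mm and 7.16 degrees, less where a joint would pass 70% of its speed; a pose out of reach is approached as far as the arm can. A call with a number of a shift or a turn outside -1 to 1 is refused whole. A call with a gripper value outside its range is refused whole. The fingers move at their own pace and stop on an object; the grip force is fixed at half the most. Time passes only in rows, so rows that repeat a pose let the fingers close, or fill a call up. It gives the time, the measured TCP pose, the force, the opening and the grip force at its end, in the units of the state.
- sense(): the state, without advancing time (a new reading comes with each control period).
- get_image(name): name is "scene" or "top" or "wrist"; returns (picture, depth): 400x640x3 uint8, red, green, blue; 400x640 float32, m along the optical axis (not along the pixel's ray), 0 where there is no reading.
- camera_info(name): a dict with "fx", "fy", "cx", "cy" (pixels), "distortion" ([k1, k2, p1, p2, k3] as OpenCV has them; the pictures are not rectified), "cam_to_world" (4x4, takes a point from camera to world coordinates). Camera axes: x right, y down, z forward; pixel columns grow to the right and rows downward; lengths in m; the calibration is good to about 2 mm. A picture is of the moment at which its call begins: read the wrist's pose just before it. camera_info takes no time and is no camera call; for the wrist camera it gives the pose at the moment of the call.
- job_done(): hands the job in; it is judged then, once.
Trained networks look in the newest picture that a camera, given by its name, has taken for a name from the list of things; names that differ only in an ending like _2 or _b are one class to them, and where a whole thing is asked for, a point or a joint stands for the part that bears it (a point fixed in the world has none). Each returns a list of dicts, best first, with "score" (0 to 1); they miss things now and then, are a little off and sometimes report something else, mostly with a low value. They report only what shows in the picture. A call takes as long as a camera call. They do not tell look-alikes from the thing itself.
- spot_in(query, camera): "xyz" ([x, y, z] in m, in world coordinates, good to about 4 mm: the middle of the surface that is visible of it).
- outline_of(query, camera): "region" (400x640 bool, what is visible of it).
- pinpoint(query, camera): "xyz" ([x, y, z] in m, in world coordinates, good to about 4 mm: a listed point, or the origin of a listed thing).
The state is a dict: "time_s": time; "joint_positions": joint angles; "joint_vel": joint speeds; "effort": joint torques, N m; "tool_pos": TCP position; "tcp_rot": TCP orientation; "ft_force": force on the tool from outside, world axes, zero at the start; "moment": the same for the moment, N m; "opening": finger opening in m; "grip_force": force on a finger pad.
Only numpy, scipy, OpenCV 4.12 (cv2) and the standard library are available. Lean on these libraries where they do the work, as an engineer would, in place of code of your own. Each camera call takes 0.05 s, during which the arm holds its last target. There are 200 camera calls.

TASK

On the dark steel setting plate, push the long steel spacer up against the rail with a fingertip, then, keeping it against the rail, drag it along the rail into the corner pocket until it is fully home against the end stop, and take the hand away. Only slide it flat on the plate, do not pinch or lift it, and leave the short spacer, the round collar and the other things on the bench where they are.

Things in the scene. Friction and masses are not known exactly. Their poses are not given: they have to be found in the camera images.
- plate: Fixed setting plate of dark steel, 200 mm (its x) by 320 mm (its y), 12 mm thick; origin at the centre of its underside, z up. Its top is at z = 12 mm and is free except for the steel walls (rail, end stop, cheek and lead-in), all 12 mm high: tops at z = 24 mm.
- rail (a point): Point on the plate's top at the foot of the rail's guiding face, halfway along it (plate x 80, y 0, z 12 mm); axes as the plate's. The rail runs along y from -155 to 155 mm; the guiding face looks to -x; the rail is 18 mm thick behind it (x 80 to 98).
- end_stop (a point): Point on the plate's top at the foot of the end stop's face, in the corner at the rail (plate x 80, y 137, z 12 mm); axes as the plate's. The face looks to -y and runs from the rail to plate x 18; the stop is 18 mm thick behind it.
- cheek (a point): Point on the plate's top at the mouth of the pocket, at the cheek's corner (plate x 36, y 105, z 12 mm); axes as the plate's. Cheek: short wall, x 18 to 36, y 105 to 137 mm; rail, end stop and cheek form the pocket, 44 mm wide, 32 mm deep, open to -y and above. A slanted lead-in wall, 12 mm thick, flares from here to end at about x 11 to 21, y 80 mm.
- pocket (a point): Where the long spacer's origin lies when it is fully home: plate x = 60, y = 107, z = 12 mm; axes as the plate's.
- long_spacer: The part to move: loose rectangular steel block 40 mm (its x) by 60 mm (its y) by 16 mm high, 0.17 to 0.35 kg, flat on the plate, standing 4 mm above the walls; origin at the centre of its underside, z up; starts with its x within 0.35 rad of the plate's x. Ground steel: slides easily on plate and walls (friction about 0.2), rubber fingers grip it better. At home 28 mm stick out of the pocket.
- short_spacer: Bystander on the plate: a loose steel block 40 mm (its x) by 36 mm (its y) by 16 mm high; origin at the centre of its underside. The long and the short spacer lie side by side on the free part of the plate, either one nearer the pocket.
- collar: Bystander on the plate: a loose steel ring, 38 mm outside, 20 mm bore, 16 mm high, lying flat; origin at the centre of its underside.
- beaker: Bystander: white plastic cup, 72 mm across, 100 mm high, standing left of the plate; origin at the centre of its underside.
- screwdriver: Bystander: screwdriver lying on the bench to the right of the plate.
- wrench: Bystander: wrench lying on the bench to the left of the plate.
- tape_roll: Bystander: black tape roll, 90 mm across, 24 mm high, lying to the right of the plate; origin at the centre of its underside.
- oil_can: Bystander: grey bottle, 44 mm across, 120 mm high, standing to the right of the plate; origin at the centre of its underside.
Mind the look-alikes: they are no part of the job. Leave any yellow look-alike of the long_spacer alone.

How it is judged:
On the way, in this order (a step that is already met when the one before it is completed fails the run):
1. the long spacer lies flush against the rail, still outside the pocket (x of long_spacer in the frame of plate above 0.056 m and angle between the x axis of long_spacer and the x axis of plate, either way round below 0.1 rad and y of long_spacer in the frame of plate below 0.06 m), for 0.1 s.
2. the long spacer is home in the corner pocket (x of long_spacer in the frame of plate above 0.057 m and angle between the x axis of long_spacer and the x axis of plate, either way round below 0.06 rad and y of long_spacer in the frame of plate above 0.104 m), for 0.2 s.
At the end, for the whole second after the job is handed in: The long spacer lies flat and at rest in the corner pocket: within 3 mm of the rail and of the end stop and square to the rail within 0.06 rad. The short spacer and the collar are within 12 mm of where they started, the other bystanders within 20 mm (all of step 2 and distance between long_spacer and pocket below 0.005 m and angle between long_spacer's own z axis and vertical below 0.05 rad and linear speed of long_spacer below 0.01 m/s and not (distance of any of short_spacer, collar from where it was at the start of the episode above 0.012 m or distance of any of beaker, wrench, screwdriver, tape_roll, oil_can from where it was at the start of the episode above 0.02 m)); the robot touches nothing.
It fails at once if the long spacer is lifted off the plate or tipped (z of long_spacer in the frame of plate above 0.019 m or angle between long_spacer's own z axis and vertical above 0.2 rad).
It fails at once if the fingers straddle the long spacer and pinch it (x of the grasp point in the frame of long_spacer between -0.019 and 0.019 m and y of the grasp point in the frame of long_spacer between -0.029 and 0.029 m and z of the grasp point in the frame of long_spacer below 0.03 m and contact force between the fingers and long_spacer above 0.3 N).
It fails at once if the long spacer comes more than 10 mm off the rail on its way to the pocket (y of long_spacer in the frame of plate above 0.045 m and x of long_spacer in the frame of plate below 0.05 m).
It fails at once if the short spacer or the collar is pushed away (distance of any of short_spacer, collar from where it was at the start of the episode above 0.012 m).
It fails at once if a thing on the bench beside the plate is disturbed (distance of any of beaker, wrench, screwdriver, tape_roll, oil_can from where it was at the start of the episode above 0.02 m).
It also fails if it takes over 45 s, if anything falls off the work surface, if the arm or the gripper's body presses on something with over 40 N, if the wrist force passes 120 N, or if a joint passes its speed limit or range.

## Working session

There is one attempt and no reset: what is moved stays moved. The work goes in short steps, Python scripts to look and compute and a tool call to move; the robot and the scene stay as the last step left them, time stands still between calls to the robot, and variables do not carry over. Pictures are saved under pics/ and viewed, at most 10 in all, crops included, and the job is handed in when it is done.

Besides the shell and the picture viewer there is one more tool, called after "Request:" in YAML: its name, and indented under it one key for each argument. drive_tool: Moves the arm, as the interface text tells. Shifts and turns lie within -1 to 1; 1 stands for 400 mm of shift or 120 degrees of turn. Its arguments: {"type":"object","properties":{"slide":{"type":"array"},"roll":{"type":"array"},"grip":{"type":"array"}},"required":["slide","roll","grip"]}

```bash
mkdir -p pics; cat > h.py <<'E'
import numpy as np, cv2
from cell import *
from scipy.spatial.transform import Rotation as R
def pt(ci,depth,u,v):
    K=np.array([[ci['fx'],0,ci['cx']],[0,ci['fy'],ci['cy']],[0,0,1]])
    p=cv2.undistortPoints(np.array([[[u,v]]],float),K,np.array(ci['distortion']))[0,0]
    z=depth[int(v),int(u)]
    return (np.array(ci['cam_to_world'])@[p[0]*z,p[1]*z,z,1])[:3]
def onplane(ci,uv,zw):
    K=np.array([[ci['fx'],0,ci['cx']],[0,ci['fy'],ci['cy']],[0,0,1]])
    p=cv2.undistortPoints(np.array(uv,float).reshape(-1,1,2),K,np.array(ci['distortion']))[:,0]
    T=np.array(ci['cam_to_world']); d=np.c_[p,np.ones(len(p))]@T[:3,:3].T; o=T[:3,3]
    return o+d*((zw-o[2])/d[:,2])[:,None]
E
python3 - <<'E'
from h import *
s=sense();print(s['time_s'],s['tool_pos'],s['tcp_rot'],s['opening'],pinch_z)
im,d=get_image("top");ci=camera_info("top");np.savez('top.npz',im=im,d=d)
cv2.imwrite('pics/top.png',im[:,:,::-1])
for q in ['long_spacer','short_spacer','collar']:
    for r in outline_of(q,'top')[:4]:
        m=r['region'].astype(np.uint8);v,u=np.nonzero(m)
        w=onplane(ci,np.c_[u,v],0.028)[:,:2].astype(np.float32)
        print(q,round(r['score'],2),u.mean().round(),v.mean().round(),cv2.minAreaRect(w*1000))
for q in ['rail','end_stop','cheek','pocket','plate']:
    for r in pinpoint(q,'top')[:2]: print(q,round(r['score'],2),np.round(r['xyz'],4))
E
```

```text
0.0 [ 0.20811843 -0.48154439  0.23063468] [-7.62464215e-04  9.79284533e-01  2.02487580e-01 -3.27223323e-05] 0.08516797298353769 0.0187
long_spacer 0.89 379.0 240.0 ((375.21063232421875, -165.2789764404297), (42.82255554199219, 65.09297943115234), 45.01237106323242)
long_spacer 0.85 324.0 208.0 ((462.9800720214844, -10.614397048950195), (56.515052795410156, 36.59446334838867), 85.2286376953125)
long_spacer 0.85 379.0 196.0 ((496.9727478027344, -166.36663818359375), (39.93511199951172, 58.840576171875), 73.74809265136719)
short_spacer 0.63 289.0 200.0 ((484.13812255859375, 88.46642303466797), (39.46689224243164, 36.462623596191406), 0.4448195695877075)
collar 0.5 259.0 200.0 ((483.47503662109375, 172.6983642578125), (34.08805465698242, 33.60110092163086), 45.93281173706055)
rail 0.78 [0.6154 0.0635 0.0147]
end_stop 0.83 [0.6342 0.196  0.0112]
cheek 0.87 [0.5862 0.1784 0.0123]
cheek 0.25 [ 0.669  -0.3962  0.0027]
pocket 0.78 [0.6126 0.1715 0.0133]
plate 0.97 [0.5338 0.0819 0.0021]
plate 0.67 [ 0.3124 -0.4158 -0.0049]
```

View pics/top.png

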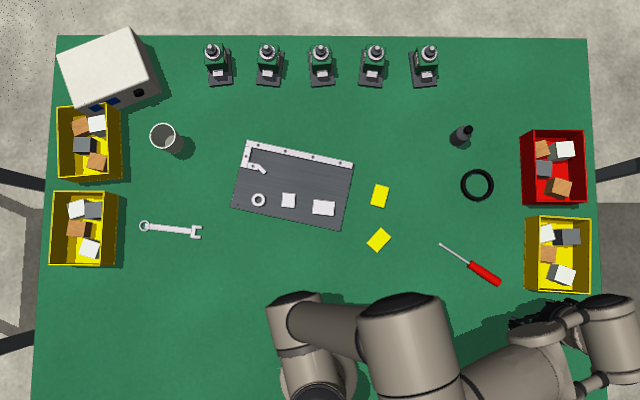

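Candidates: the steel long spacer at (324,208), the yellow look-alikes at (380,195) and (378,240), and the white short spacer at (289,200). The one I want is (324,208), on the plate. I'll move above it and check with the wrist camera as the close look.

Request:
drive_tool:
  slide:
    - [0.585,-0.44,-0.3]
    - [0.585,-0.44,-0.3]
    - [0.585,-0.44,-0.3]
    - [0.585,-0.44,-0.3]
    - [0.585,-0.44,-0.3]
    - [0.585,-0.44,-0.3]
    - [0.585,-0.44,-0.3]
    - [0.585,-0.44,-0.3]
    - [0.585,-0.44,-0.3]
    - [0.585,-0.44,-0.3]
  roll: [0.285,0.285,0.285,0.285,0.285,0.285,0.285,0.285,0.285,0.285]
  grip: [-1,-1,-1,-1,-1,-1,-1,-1,-1,-1]

```text
time_s: 1.28
tool_pos: [0.3539, -0.2266, 0.3521]
tcp_rot: [0.001, 0.996, -0.093, 0.001]
ft_force: [0.2, 0.3, -0.7]
opening: -0.0002
grip_force: 0.0
```

Request:
drive_tool:
  slide:
    - [0.18,-0.61,0]
    - [0.18,-0.61,0]
    - [0.18,-0.61,0]
    - [0.18,-0.61,0]
    - [0.18,-0.61,0]
    - [0.18,-0.61,0]
    - [0.18,-0.61,0]
    - [0.18,-0.61,0]
    - [0.18,-0.61,0]
    - [0.18,-0.61,0]
  roll: [0,0,0,0,0,0,0,0,0,0]
  grip: [-1,-1,-1,-1,-1,-1,-1,-1,-1,-1]

```text
time_s: 2.12
tool_pos: [0.4694, -0.0031, 0.3509]
tcp_rot: [0.0, 0.995, -0.095, -0.0]
ft_force: [-0.2, -0.5, -0.1]
opening: 0.0002
grip_force: 0.0
```

```bash
cat > look.py <<'E'
from h import *
import sys
n=sys.argv[1]
s=sense();ci=camera_info("wrist");im,d=get_image("wrist")
print(s['time_s'],s['tool_pos'],s['tcp_rot'])
cv2.imwrite(f'pics/{n}.png',im[:,:,::-1]); np.savez(n+'.npz',im=im,d=d)
import pickle;pickle.dump(ci,open(n+'.pkl','wb'))
for q in ['long_spacer','short_spacer','collar']:
    for r in outline_of(q,'wrist')[:3]:
        m=r['region'].astype(np.uint8);v,u=np.nonzero(m)
        w=onplane(ci,np.c_[u,v],0.028)[:,:2].astype(np.float32)
        print(q,round(r['score'],2),u.mean().round(),v.mean().round(),cv2.minAreaRect(w*1000))
for q in ['rail','end_stop','cheek','pocket','plate','long_spacer']:
    for r in pinpoint(q,'wrist')[:2]: print(q,round(r['score'],2),np.round(r['xyz'],4))
E
python3 look.py w1
```

```text
2.1167 [ 0.4694154  -0.00310076  0.35089031] [ 3.12010043e-04  9.95430288e-01 -9.54893583e-02 -4.76351855e-04]
long_spacer 0.95 323.0 166.0 ((464.806640625, -9.87339973449707), (59.4753303527832, 41.356117248535156), 83.53179931640625)
long_spacer 0.93 417.0 123.0 ((501.92022705078125, -163.1200408935547), (43.3116569519043, 58.79104995727539), 74.49494934082031)
long_spacer 0.63 423.0 198.0 ((381.44219970703125, -159.50772094726562), (44.51555252075195, 57.505802154541016), 46.832027435302734)
short_spacer 0.91 260.0 165.0 ((484.6800537109375, 86.88004302978516), (37.958740234375, 40.903133392333984), 86.08087921142578)
short_spacer 0.59 259.0 127.0 ((530.1875610351562, 75.70510864257812), (310.2253112792969, 193.33377075195312), 77.97814178466797)
collar 0.65 210.0 175.0 ((486.0091552734375, 170.09017944335938), (39.86591720581055, 37.28483963012695), 78.80340576171875)
rail 0.73 [0.6112 0.0606 0.0133]
end_stop 0.96 [0.6415 0.1974 0.0122]
cheek 0.74 [0.5865 0.1746 0.0085]
pocket 0.85 [0.609  0.1717 0.012 ]
pocket 0.3 [ 0.4631 -0.0108  0.0114]
plate 0.71 [ 5.304e-01  8.400e-02 -3.000e-04]
long_spacer 0.86 [ 0.4987 -0.1695 -0.0045]
long_spacer 0.7 [ 0.4635 -0.0099  0.0117]
```

View pics/w1.png

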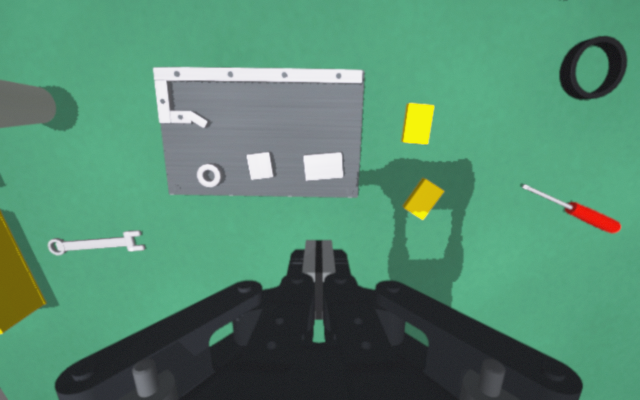

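Wrist view: the steel long spacer is at (323,166) on the plate, the short spacer at (260,165) and the collar at (209,175). The yellow look-alikes at (418,123) and (424,198) lie off the plate. Next I measure the plate frame.

```bash
python3 - <<'E'
from h import *; import pickle
ci=pickle.load(open('w1.pkl','rb'));im=np.load('w1.npz')['im']
g=cv2.cvtColor(im,cv2.COLOR_RGB2GRAY).astype(int)
def edge(line): # index of biggest drop
    dd=line[:-2]-line[2:]; return np.argmax(dd)+1
U=np.arange(215,355,3); V=[70+edge(g[70:100,u]) for u in U]
P=onplane(ci,np.c_[U,V],0.018)[:,:2]
vx,vy,x0,y0=cv2.fitLine((P*1000).astype(np.float32),cv2.DIST_HUBER,0,.01,.01).ravel()
if vy<0: vx,vy=-vx,-vy
yaw=np.arctan2(-vx,vy);print('yaw',np.degrees(yaw))
ex=np.array([np.cos(yaw),np.sin(yaw)]);ey=np.array([-ex[1],ex[0]])
railx=np.array([x0,y0])@ex; print('rail x comp',railx)
V2=np.arange(86,108,2);U2=[160+edge(g[v,160:185]) for v in V2];print(U2)
Q=onplane(ci,np.c_[U2,V2],0.018)[:,:2]*1000; stop=np.median(Q@ey);print('stop y comp',stop)
O=ex*(railx-80)+ey*(stop-137);print('plate origin',O)
# plate corners check from right edge
for nme,p in [('long',(464.8,-9.9)),('short',(484.7,86.9)),('collar',(486,170)),('plateNN',(530.4,84)),('cheekNN',(586.5,174.6)),('railNN',(611.2,60.6)),('stopNN',(641.5,197.4)),('pocketNN',(609,171.7))]:
    d=np.array(p)-O; print(nme,d@ex,d@ey)
s=np.array([469.4,-3.1])-O; print('tcp',s@ex,s@ey)
E
```

```text
yaw -12.111979
rail x comp 582.4429
[np.int64(167), np.int64(167), np.int64(167), np.int64(167), np.int64(168), np.int64(168), np.int64(168), np.int64(168), np.int64(169), np.int64(169), np.int64(169)]
stop y comp 327.1435528084894
plate origin [531.15466891  80.48676978]
long -45.91235078301474 -102.2974410046817
short -46.76620300140427 -3.4767900441766835
collar -62.931432877743696 78.04612346990098
plateNN -1.4750260162000601 3.2766766975640116
cheekNN 34.36619040194705 103.63093592478026
railNN 82.43617513600547 -2.648726921248533
stopNN 83.35789271417812 137.46365896118868
pocketNN 56.973813453053985 105.51650912566173
tcp -42.841545954609394 -94.68362733917247
```

Request:
drive_tool:
  slide:
    - [-0.118,0.0165,0.05]
    - [-0.118,0.0165,0.15]
    - [-0.118,0.0165,0.25]
    - [-0.118,0.0165,0.35]
    - [-0.118,0.0165,0.45]
    - [-0.118,0.0165,0.55]
    - [-0.118,0.0165,0.65]
    - [-0.118,0.0165,0.74]
    - [-0.118,0.0165,0.8]
    - [-0.118,0.0165,0.832]
  roll: [0.01,0.01,0.01,0.01,0.01,0.01,0.01,0.01,0.01,0.01]
  grip: [-1,-1,-1,-1,-1,-1,-1,-1,-1,-1]

```text
time_s: 3.45
tool_pos: [0.4206, 0.0012, 0.0157]
tcp_rot: [-0.0, 0.994, -0.105, -0.002]
ft_force: [0.5, -0.1, 0.1]
opening: -0.0001
grip_force: 0.0
```

```bash
cat >> h.py <<'E'
yaw=np.radians(-12.11);O=np.array([.53115,.08049])
ex=np.array([np.cos(yaw),np.sin(yaw)]);ey=np.array([-ex[1],ex[0]])
def st():
    s=sense();p=np.array(s['tool_pos']);d=p[:2]-O
    q=s['tcp_rot'];X=R.from_quat([q[1],q[2],q[3],q[0]]).as_matrix()[:,0]
    f=np.array(s['ft_force'])
    print('t',round(s['time_s'],2),'plate xy mm',np.round([d@ex*1e3,d@ey*1e3],1),'z',round(p[2]*1e3,1),'relyaw',round(np.degrees(np.arctan2(X[1],X[0])-yaw),2),'F plate',np.round([f[:2]@ex,f[:2]@ey,f[2]],1))
E
python3 -c "from h import *;st()"
```

```text
t 3.45 plate xy mm [ -91.5 -100.7] z 15.7 relyaw 0.08 F plate [0.5 0.  0.1]
```

Request:
drive_tool:
  slide:
    - [0.025,0,-0.003]
    - [0.05,0,-0.005]
    - [0.075,0,-0.005]
    - [0.1,0,-0.005]
    - [0.125,0,-0.005]
    - [0.15,0,-0.005]
    - [0.175,0,-0.005]
    - [0.2,0,-0.005]
    - [0.22,0,-0.005]
    - [0.24,0,-0.005]
  roll: [0,0,0,0,0,0,0,0,0,0]
  grip: [-1,-1,-1,-1,-1,-1,-1,-1,-1,-1]

```text
time_s: 4.28
tool_pos: [0.5166, -0.0192, 0.0204]
tcp_rot: [0.0, 0.994, -0.105, -0.0]
ft_force: [-0.2, 0.3, 0.8]
opening: -0.0001
grip_force: 0.3
```

```bash
cat > look2.py <<'E'
from h import *
import sys
st()
c=sys.argv[2] if len(sys.argv)>2 else 'wrist'
ci=camera_info(c);im,d=get_image(c);cv2.imwrite(f'pics/{sys.argv[1]}.png',im[:,:,::-1])
for q in ['long_spacer','short_spacer','collar']:
    for r in outline_of(q,c)[:3]:
        v,u=np.nonzero(r['region'])
        w=onplane(ci,np.c_[u,v],0.028)[:,:2]-O
        w=(np.c_[w@ex,w@ey]*1000).astype(np.float32)
        a=cv2.minAreaRect(w);print(q,round(r['score'],2),int(u.mean()),int(v.mean()),np.round(a[0],1),np.round(a[1],1),round(a[2],1))
E
python3 look2.py w2
```

```text
t 4.28 plate xy mm [   6.6 -100.5] z 20.4 relyaw 0.08 F plate [-0.3  0.3  0.8]
long_spacer 0.91 324 199 [  38.3 -104.1] [59.4 41.3] 89.8
long_spacer 0.89 590 369 [ -66.6 -258.9] [56.7 29.6] 51.3
long_spacer 0.7 584 217 [  27.8 -232.4] [47.5 56.2] 86.7
short_spacer 0.69 137 316 [-25.4  -3.1] [17.8 47.6] 26.3
collar 0.68 28 356 [-58.7  67.7] [37.3 52.9] 70.9
```

View pics/w2.png

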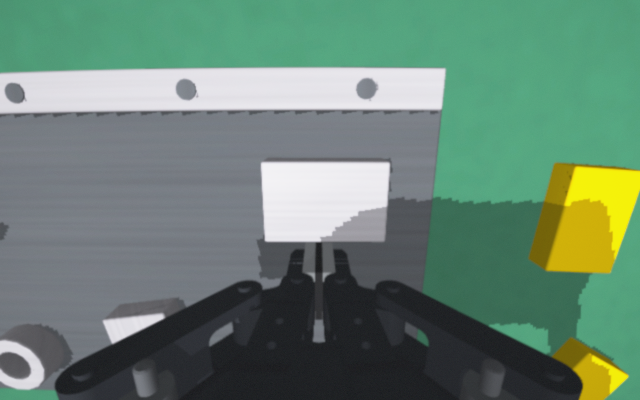

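The wrist view shows the spacer square to the rail, its top at (325,200), about 20 mm from the rail face at row 110. I'll close the gap gently.

Request:
drive_tool:
  slide:
    - [0.01,0,0.005]
    - [0.02,0,0.005]
    - [0.03,0,0.005]
    - [0.037,0,0.005]
    - [0.043,0,0.005]
    - [0.048,0,0.005]
    - [0.053,0,0.005]
    - [0.058,0,0.005]
    - [0.06,0,0.005]
    - [0.06,0,0.005]
  roll: [0,0,0,0,0,0,0,0,0,0]
  grip: [-1,-1,-1,-1,-1,-1,-1,-1,-1,-1]

```text
time_s: 5.32
tool_pos: [0.5388, -0.024, 0.0183]
tcp_rot: [-0.0, 0.994, -0.105, -0.001]
ft_force: [-3.5, -0.6, 0.7]
opening: 0.0
grip_force: 1.8
```

```bash
python3 look2.py w3 | head -3
```

```text
t 5.32 plate xy mm [  29.4 -100.5] z 18.3 relyaw 0.08 F plate [-3.3 -1.3  0.7]
long_spacer 0.87 577 255 [  30.8 -232.2] [48.4 57.9] 86.3
long_spacer 0.81 324 201 [  60.6 -103.9] [40.3 59.9] 0.0
```

View pics/w3.png

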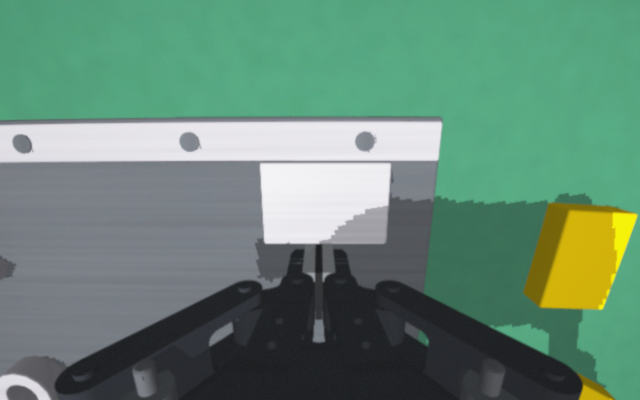

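Flush: the spacer is against the rail at (325,203), with about 3 N contact. I'll back off and go round to its -y end.

Request:
drive_tool:
  slide:
    - [-0.02,0,0]
    - [-0.045,0,0]
    - [-0.045,0.04,0]
    - [-0.045,0.1,0]
    - [-0.045,0.158,0]
    - [-0.045,0.158,0]
    - [-0.02,0.158,0]
    - [0.03,0.158,0]
    - [0.069,0.158,0]
    - [0.069,0.158,0]
  roll: [0,0,0,0,0,0,0,0,0,0]
  grip: [-1,-1,-1,-1,-1,-1,-1,-1,-1,-1]

```text
time_s: 6.35
tool_pos: [0.557, -0.0924, 0.0192]
tcp_rot: [0.001, 0.994, -0.105, 0.003]
ft_force: [-0.7, -1.0, 0.3]
opening: 0.0
grip_force: 0.0
```

```bash
python3 look2.py w4 | head -4
```

```text
t 6.35 plate xy mm [  61.5 -163.7] z 19.2 relyaw 0.06 F plate [-0.5 -1.1  0.3]
long_spacer 0.84 199 258 [  61.1 -105.9] [41.7 63.1] 0.3
long_spacer 0.43 115 257 [ 35.7 -64.6] [138.1 195.3] 0.1
short_spacer 0.9 41 389 [-22.9   4. ] [17.7 27.3] 3.3
```

View pics/w4.png

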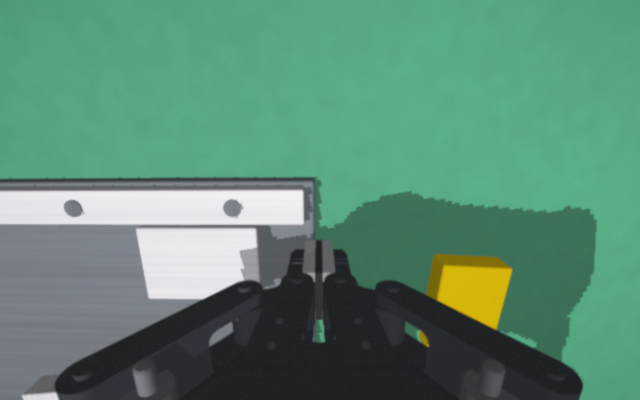

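The spacer still lies against the rail at (200,262), with the finger beyond its -y end. I push along the rail with a slight bias toward it.

Request:
drive_tool:
  slide:
    - [0,-0.025,0]
    - [0,-0.045,0]
    - [0.001,-0.065,0]
    - [0.003,-0.09,0]
    - [0.005,-0.115,0]
    - [0.007,-0.14,0]
    - [0.009,-0.165,0]
    - [0.01,-0.19,0]
    - [0.011,-0.215,0]
    - [0.012,-0.24,0]
  roll: [0,0,0,0,0,0,0,0,0,0]
  grip: [-1,-1,-1,-1,-1,-1,-1,-1,-1,-1]

```text
time_s: 7.38
tool_pos: [0.5783, 0.0023, 0.0184]
tcp_rot: [0.0, 0.994, -0.105, -0.0]
ft_force: [-1.4, -1.2, -0.0]
opening: -0.0002
grip_force: 0.4
```

```bash
python3 look2.py w5 | head -4
```

```text
t 7.38 plate xy mm [ 62.5 -66.6] z 18.4 relyaw 0.08 F plate [-1.1 -1.5 -0. ]
long_spacer 0.85 606 306 [  35.5 -227.6] [50.3 60.3] 87.6
long_spacer 0.74 228 257 [ 60.9 -25.3] [40.6 60.7] 0.2
collar 0.17 209 252 [ 40.7 -11.7] [135.  288.4] 2.3
```

View pics/w5.png

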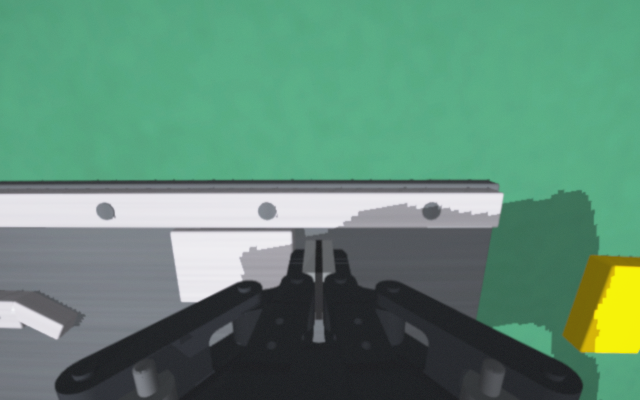

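The spacer is flush and square at plate y of about -25, so I continue.

Request:
drive_tool:
  slide:
    - [0.001,-0.025,0]
    - [0.002,-0.055,0]
    - [0.003,-0.085,0]
    - [0.004,-0.115,0]
    - [0.005,-0.145,0]
    - [0.005,-0.175,0]
    - [0.006,-0.205,0]
    - [0.006,-0.235,0]
    - [0.006,-0.255,0]
    - [0.006,-0.27,0]
  roll: [0,0,0,0,0,0,0,0,0,0]
  grip: [-1,-1,-1,-1,-1,-1,-1,-1,-1,-1]

```text
time_s: 8.42
tool_pos: [0.6032, 0.1077, 0.0185]
tcp_rot: [0.0, 0.995, -0.104, 0.0]
ft_force: [0.6, -1.5, 0.4]
opening: -0.0002
grip_force: 0.4
```

```bash
python3 look2.py w6 | head -4
```

```text
t 8.42 plate xy mm [64.8 41.7] z 18.5 relyaw 0.13 F plate [ 0.9 -1.3  0.4]
long_spacer 0.74 228 260 [60.5 83. ] [42.2 60.6] 0.8
```

View pics/w6.png

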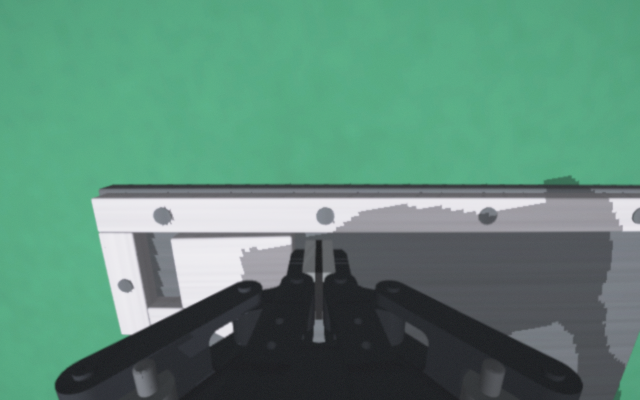

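The spacer has entered the pocket mouth with about 24 mm left. I back off slightly, shift the contact point away from the rail so its front turns toward the rail, and finish.

Request:
drive_tool:
  slide:
    - [0,0.01,0]
    - [-0.025,0.015,0]
    - [-0.025,0.005,0]
    - [-0.024,-0.01,0]
    - [-0.022,-0.025,0]
    - [-0.02,-0.04,0]
    - [-0.019,-0.05,0]
    - [-0.018,-0.06,0]
    - [-0.017,-0.068,0]
    - [-0.016,-0.072,0]
  roll: [0,0,0,0,0,0,0,0,0,0]
  grip: [-1,-1,-1,-1,-1,-1,-1,-1,-1,-1]

```text
time_s: 9.45
tool_pos: [0.601, 0.1311, 0.0183]
tcp_rot: [0.005, 0.995, -0.104, -0.002]
ft_force: [-9.2, -28.1, 9.5]
opening: 0.0001
grip_force: 15.5
```

```bash
python3 look2.py w7 | head -4
```

```text
t 9.45 plate xy mm [57.7 64.1] z 18.3 relyaw 0.19 F plate [ -3.1 -29.4   9.5]
long_spacer 0.62 231 252 [ 60.2 104. ] [40.9 60.8] 0.0
collar 0.72 446 248 [33.3  6.8] [287.7 142.5] 89.6
```

View pics/w7.png

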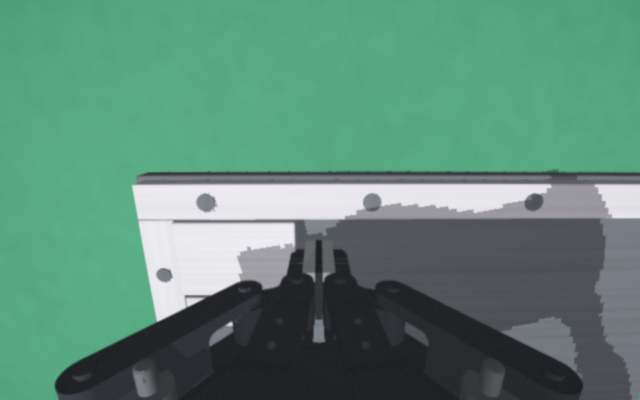

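It is home against the stop, with a 29 N reaction and no gap at (173,260). I retreat along -y, then lift and check.

Request:
drive_tool:
  slide:
    - [0,0.01,0]
    - [0,0.03,0]
    - [0,0.07,0]
    - [0,0.1,0]
    - [0,0.1,-0.05]
    - [0,0.1,-0.15]
    - [0,0.1,-0.25]
    - [-0.05,0.1,-0.35]
    - [-0.1,0.1,-0.4]
    - [-0.1,0.1,-0.4]
  roll: [0,0,0,0,0,0,0,0,0,0]
  grip: [-1,-1,-1,-1,-1,-1,-1,-1,-1,-1]

```text
time_s: 10.48
tool_pos: [0.5553, 0.1061, 0.1843]
tcp_rot: [-0.001, 0.995, -0.104, 0.004]
ft_force: [2.0, 0.2, 0.3]
opening: 0.0001
grip_force: 0.0
```

```bash
python3 look2.py w8; python3 -c "
import cv2;a=cv2.imread('pics/w8.png')[:300,60:460];cv2.imwrite('pics/w8c.png',cv2.resize(a,None,fx=2,fy=2))"
```

```text
t 10.48 plate xy mm [18.2 30. ] z 184.3 relyaw 0.13 F plate [2.  0.6 0.3]
long_spacer 0.95 569 182 [  25.2 -233.7] [50.2 58.8] 87.3
long_spacer 0.87 564 279 [ -89.3 -255. ] [54.  58.6] 59.3
long_spacer 0.65 244 149 [ 58.3 104. ] [62.6 42.4] 88.6
short_spacer 0.66 349 242 [-44.6  -2. ] [45.9 35.8] 10.0
collar 0.75 272 258 [-61.2  81. ] [36.6 43.1] 86.7
collar 0.64 348 242 [-44.6  -1.3] [45.2 36.4] 8.3
```

View pics/w8c.png

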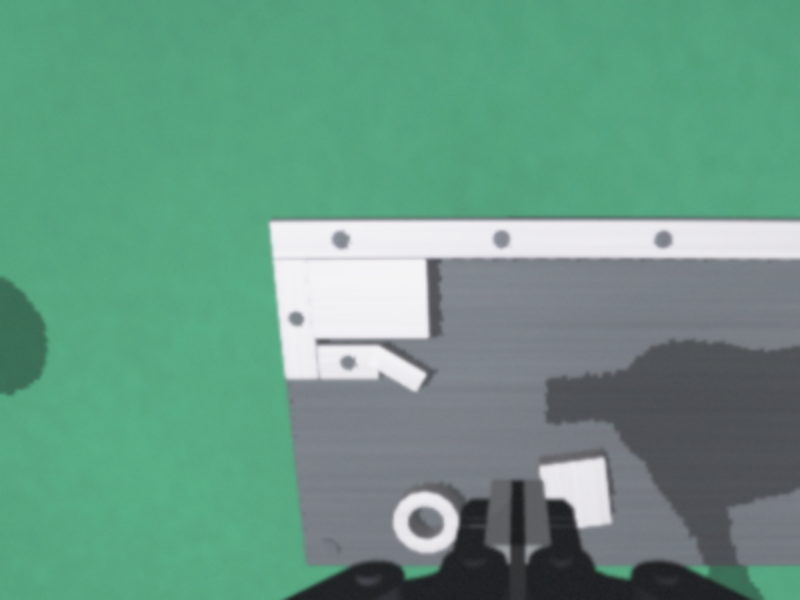

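The spacer sits square in the corner, touching the rail (row 258) and the end stop (col 308). There is a gap only at the cheek, and the short spacer and collar are undisturbed, so I hand in.

```bash
python3 -c "from cell import *;print(job_done())"
```

```text
the job is handed in; nothing more can be done
None
```

The long spacer was pushed flush to the rail, slid along it until fully home against the end stop, and the hand was withdrawn; the job is handed in, but the hand-in call returned no verdict.

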